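Trip-test the mixer's breaker, then hold its key switch on

TASK

Get the bench mixer's control box ready for inching: press the breaker's test button so that the lever drops, then lift the lever back up until it latches and stays up. Then take the key with the square head out of the key stand, leaving the other two keys standing there, and push it fully home into the lock on the box, wiggling it past the sticky pins where it jams. Turn it a quarter turn clockwise (seen from above) to its stop and finish while still gripping the key and holding it turned, because the switch springs back when let go; leave the other things on the bench where they are.

Things in the scene. Friction and masses are not known exactly. Their poses are not given: they have to be found in the camera images.
- control_box: grey control box screwed to the bench, 130 mm deep (x) x 150 wide (y): front edge 32 mm high, a deck sloping up at 20 degrees with the breaker, then a flat rear deck 57.5 mm high with the lock (right; bezel 39 mm wide, 8 high) and a white lamp dome 16 mm high (left). Origin: centre of underside; x to the rear, y left, z up; yaw within 0.25 rad
- breaker: white breaker face on the slope, 54 x 88 mm, with a black lever at its left and a round grey test button at its right. Origin in its middle on the slope; x up the slope, y left, z square to it
- button_top (a point): centre of the test button's top, 16 mm across, 9 mm proud of the breaker's face. Pressed square to the slope or straight down: travel 6.5 mm, 2 N at first, 5.5 N at the bottom. The lever drops when it is 2 to 4 mm in; let go, the button comes back up
- test_button (a joint): travel of the test button in m: 0 out, 0.0065 fully pressed
- lever_tip (a point): middle of the round bar (10 mm thick, 18 mm long along the box's y) at the end of the breaker lever, 36 mm from the lever's axis, which is parallel to the box's y; the blade between is 7 x 18 mm. Up: the tip stands above the axis, 10 degrees to the rear. Dropped: it points to the front, 31 degrees above level. Can be pushed to the rear from in front, or pinched and swung up
- breaker_lever (a joint): angle of the lever in rad: 0 up and latched, 1.2 dropped. A spring pulls it down: lifting takes about 3 N at the tip and about 6 N near the top, where it snaps past the catch. Swing it past 0 to about -0.1 (stop at -0.12); it then settles back on the catch at 0
- lock_mouth (a point): centre of the lock's mouth, 65.5 mm over the bench; axes as the box. Keyway 11.2 (x) x 5.2 mm, flared at 45 degrees to 16 x 10 at the mouth. Two sticky spring pins, one from either side, catch the key's tip 7 and 14 mm down: pushed straight it jams at 10 to 20 N, with a twist of 0.1 rad to and fro it passes at under 10 N. Over the last 4.5 mm the tip pushes down a spring plunger (4 N)
- lock_plug (a joint): angle of the lock's plug in rad: 0 with the keyway's long side along the box's x, growing clockwise seen from above to the stop at 1.57. Locked until the key is within 2 mm of home. A spring turns it back when let go (0.02 N m at 0, 0.08 at the stop); with the key's play, the hand turns some 0.1 rad further than the plug
- key_stand: wooden block 130 (x) x 46 x 40 mm high, fixed to the bench, with three slots in a row along its x, 42 mm apart; the keys stand in them, heads in line with the row, in any order. Origin: centre of underside; yaw within 0.3 rad
- key_square: the mixer's key, with a flat square head. Origin at the blade's tip, z up, x along the wide side, y across. Blade 10 x 4 mm, 24 long, wedge tip; flange 22 x 12 x 3 above it rests on the stand, or on the lock's mouth when home; neck 14 x 8 to z = 36; black head 32 (x) x 8 (y), z = 36 to 66 mm. 35 g. Fits either way round. In the stand its tip is 16 mm over the bench
- key_square_head (a point): centre of the square key's head, 51 mm above the key's tip
- key_round: a like key with a round black head 31 mm across; belongs elsewhere, stays in the stand. Origin at the blade's tip, z up
- key_tee: a like key with a black cross bar (36 mm long, 12 mm thick) for a head; belongs elsewhere, stays in the stand. Origin at the blade's tip, z up
- timer: white interval timer 24 x 62 x 66 mm standing behind the key stand, a bystander. Origin: centre of its underside
- jar: ink jar with a lid, 70 mm across, 76 mm high, a bystander. Origin: centre of its underside
- vial_rack: wooden rack with vials, 130 x 40 x 64 mm, on the right, a bystander. Origin: centre of its underside
- calculator: pocket calculator 118 x 72 x 16 mm near the bench's front edge, a bystander. Origin: centre of its underside

How it is judged:
By the outcome, as a careful person would: the job done as asked, in the order asked, and still so for the second after the job is handed in, while the arm keeps its last pose, push and grip.
It also fails if it takes over 64 s, if anything falls off the work surface, if the arm or the gripper's body presses on something with over 40 N, if the wrist force passes 120 N, or if a joint passes its speed limit or range.

ROBOT

A 6-joint arm with a two-finger parallel gripper is mounted at the origin on a cart in front of the work surface, level with it; the furniture and walls round the work are solid. World frame = base frame: x ahead of the robot, y to its left, z up, the work surface at z = 0. Lengths are in m, angles in rad, forces in N, time in s.
With the tool pointing down it reaches from about 0.35 to 0.775 m from the base axis. Payload 5.5 kg.
Tool frame: the origin (TCP) lies at the very end of the fingers, on their centre line; the grasp point (between the pads) lies r.pinch_z behind it (r.pinch_z is the distance from the TCP to the grasp point, in m); x points along the fingers, z is the direction in which the jaws open and shut, and the axes are right-handed (so a half turn about x gives the same grasp; the last joint's range is limited). The gripper opens to 85 mm and grips with 20 to 120 N. Pads are 22 mm wide; open, the fingers measure 114 mm over their backs; the gripper's body (76 mm by 85 mm) begins 54 mm behind the grasp point. The pads swing forward as they close: fully open they stand 13 mm farther back than shut.
Start: joints at [-1.261, 0.313, 0.046, 1.304, 0, 1.431], TCP at [0.25, -0.518, 0.231] pointing down, gripper open.
Joint ranges: [-2.76, 2.76], [-0.86, 1.69], [-1.03, 1.26], [-2.2, 2.34], [-1.47, 1.5], [-3.14, 3.14]. Speed limits (rad/s): [2.57, 2.57, 3.14, 3.14, 3.14, 3.14].

INTERFACE

Orientations are given as [roll, pitch, yaw] about the fixed x, y, z axes, in that order (R = Rz(yaw) Ry(pitch) Rx(roll)).
In Python, from workcell import r, viewer, models gives the robot as it stands. The module is installed in compiled form; this text tells all that it offers.
- The arm moves only by the tool move_arm, never from a script. Its argument "moves" is a list of rows, each an object with "linear": the shift along the world's x, y, z in mm, a list of three; "twist": the turn, a rotation vector about the world's x, y, z in degrees, a list of three. A call has 1 to 12 rows; each row is the pose to reach, as a shift and turn from the pose commanded when the call began; what a row does not reach only later rows make up. A row lasts 1/12 s, in which the tool goes at most 41.7 mm and 7.16 degrees, less where a joint would pass 70% of its speed; a pose out of reach is approached as far as the arm can. A call with a gripper value outside its range is refused whole. "grip" is the finger opening in mm, from 0 to 85.4, set as the call begins (left out, the last holds). The fingers move at their own pace and stop on an object; "force" is the grip in N (left out, the last holds). Time passes only in rows, so rows that repeat a pose let the fingers close. It gives the time, the measured TCP pose, the force and the opening at its end, in the units of the state.
- r.observe(): the state, without advancing time (a new reading comes with each control period).
- viewer.snapshot(name): name is "side" or "top" or "wrist"; returns a dict with "image" (480x640x3 uint8, blue, green, red), "fovy" (degrees; the focal length in pixels is half the picture's height over the tangent of half this angle, whatever the lens; pixels are square), "cx", "cy" (the principal point, pixels), "rvec" (rotation vector, rad) and "tvec" (3), from world to camera coordinates, as OpenCV has them; the wrist camera has in their place "T_tool_cam" (4x4, takes a point from camera to tool coordinates, whose origin is the TCP and whose axes are the tool frame's). Camera axes: x right, y down, z forward; pixel columns grow to the right and rows downward; lengths in m; the calibration is good to about 2 mm. A picture is of the moment at which its call begins: read the wrist's pose just before it. There is no depth.
- r.close_job(): hands the job in, once; it reports no verdict.
Trained networks look in a picture, given as the dict that the camera call returned (one of the last four; its "shot" number tells which), for a name from the list of things; names that differ only in an ending like _2 or _b are one class to them, and where a whole thing is asked for, a point or a joint stands for the part that bears it (a point fixed in the world has none). Each returns a list of dicts, best first, with "conf" (0 to 1); they miss things now and then, are a little off and sometimes report something else, mostly with a low value. They report only what shows in the picture. A call takes as long as a camera call.
- models.look_for(picture, query): "bbox" ([left, top, right, bottom] in pixels, round what is visible of it).
- models.trace(picture, query): "region" (480x640 bool, what is visible of it) and "bbox" ([left, top, right, bottom] in pixels, round what is visible of it).
The state is a dict: "time_s": time; "joints": joint angles; "joint_velocities": joint speeds; "tau": joint torques, N m; "eef_pos": TCP position; "tool_rot": TCP orientation; "wrist_force": force on the tool from outside, world axes, zero at the start; "torque": the same for the moment, N m; "grip_width": opening from 0.0 (shut) to 1.0 (fully open).
Only numpy, scipy, OpenCV 4.12 (cv2) and the standard library are available. Lean on these libraries where they do the work, as an engineer would, in place of code of your own. Each camera call takes 0.05 s, during which the arm holds its last target. There are 200 camera calls.

## Working session

There is one attempt and no reset: what is moved stays moved. The work goes in short steps, Python scripts to look and compute and a tool call to move; the robot and the scene stay as the last step left them, time stands still between calls to the robot, and variables do not carry over. Pictures are saved under pics/ and viewed, about 8 in all and at most 12, crops included, and the job is handed in when it is done.

Besides the shell and the picture viewer there is one more tool, called after ">>>" as name(argument=value, ...), one argument or row to a line, values as JSON. move_arm: Moves the arm, as the interface text tells. Its arguments: {"type":"object","properties":{"moves":{"type":"array","items":{"type":"object","properties":{"linear":{"type":"array","items":{"type":"number"}},"twist":{"type":"array","items":{"type":"number"}}}}},"grip":{"type":"number"},"force":{"type":"number"}},"required":["moves"]}

```bash
mkdir -p pics; cat > h.py <<'E'
import numpy as np, cv2
from workcell import r, viewer, models
from scipy.spatial.transform import Rotation as Ro
def K(p):
    f=240/np.tan(np.radians(p['fovy'])/2); return np.array([[f,0,p['cx']],[0,f,p['cy']],[0,0,1.]])
def ext(p,s=None):
    if 'rvec' in p and p['rvec'] is not None: return cv2.Rodrigues(np.array(p['rvec'],float))[0],np.array(p['tvec'],float).ravel()
    T=np.eye(4);T[:3,:3]=Ro.from_euler('xyz',s['tool_rot']).as_matrix();T[:3,3]=s['eef_pos']
    M=np.linalg.inv(T@np.array(p['T_tool_cam']));return M[:3,:3],M[:3,3]
def proj(p,X,s=None):
    R,t=ext(p,s);c=(np.atleast_2d(X)@R.T+t)@K(p).T;return c[:,:2]/c[:,2:]
def ray(p,uv,s=None):
    R,t=ext(p,s);d=R.T@np.linalg.inv(K(p))@np.array([uv[0],uv[1],1.]);return -R.T@t,d/np.linalg.norm(d)
def atz(p,uv,z,s=None):
    o,d=ray(p,uv,s);return o+d*(z-o[2])/d[2]
def tri(rs):
    A=sum(np.eye(3)-np.outer(d,d) for o,d in rs);b=sum((np.eye(3)-np.outer(d,d))@o for o,d in rs);return np.linalg.solve(A,b)
E
python3 - <<'E'
from h import *
np.set_printoptions(precision=4,suppress=True)
s=r.observe();print({k:np.round(v,4).tolist() for k,v in s.items()},r.pinch_z)
for n in ('top','side'):
    p=viewer.snapshot(n);cv2.imwrite(f'pics/{n}0.png',p['image'])
    R,t=ext(p);print(n,-R.T@t,p['fovy'],p['cx'],p['cy'])
    for q in ['control_box','breaker','button_top','lever_tip','lock_mouth','key_stand','key_square','key_square_head','key_round','key_tee','timer','jar','vial_rack','calculator']:
        try: print(q,[(np.round(d['bbox'],1).tolist(),round(float(d['conf']),2)) for d in models.look_for(p,q)[:2]])
        except Exception as e: print(q,e)
E
```

```text
{'time_s': 0.0, 'joints': [-1.2606, 0.314, 0.045, 1.3036, 0.0, 1.4312], 'joint_velocities': [-0.0011, -0.0003, -0.0014, -0.0001, -0.0005, -0.0002], 'tau': [-0.0012, -48.0615, 29.8539, 0.0191, -0.0004, 0.0], 'eef_pos': [0.2498, -0.5173, 0.2304], 'tool_rot': [2.989, 1.5689, 1.868], 'wrist_force': [0.4503, -0.2034, 0.7455], 'torque': [-0.0925, 0.0293, 0.0165], 'grip_width': 1.0012} 0.0187
top [ 0.46   -0.007   1.0755] 52.37916871103483 318.33816992830157 244.42474566944946
control_box [([189.9, 221.3, 270.7, 300.4], 0.91)]
breaker [([208.6, 258.6, 257.4, 289.0], 0.69)]
button_top [([235.3, 268.6, 244.8, 274.7], 0.4)]
lever_tip []
lock_mouth [([189.0, 221.7, 272.5, 295.1], 0.56)]
key_stand [([312.6, 248.8, 334.8, 318.4], 0.83)]
key_square [([320.1, 251.9, 324.9, 267.2], 0.62), ([311.8, 250.6, 332.3, 315.2], 0.45)]
key_square_head [([319.6, 255.5, 321.4, 268.5], 0.64)]
key_round [([320.6, 273.1, 325.1, 287.3], 0.4), ([319.0, 252.3, 324.2, 270.0], 0.17)]
key_tee [([319.0, 289.2, 325.3, 311.1], 0.57)]
timer [([324.6, 208.7, 356.2, 229.2], 0.93)]
jar [([293.7, 161.1, 325.8, 198.3], 0.76)]
vi
[... 275 characters left out ...]
r [([268.7, 304.1, 309.0, 368.9], 0.63), ([385.2, 182.5, 444.0, 230.7], 0.47)]
button_top [([284.9, 314.8, 298.1, 327.5], 0.59)]
lever_tip [([276.8, 326.4, 285.6, 354.1], 0.66)]
lock_mouth [([202.6, 286.4, 320.4, 402.7], 0.83)]
key_stand [([365.7, 147.7, 410.4, 205.5], 0.56)]
key_square [([308.5, 228.4, 328.8, 253.7], 0.9)]
key_square_head [([307.3, 228.6, 328.7, 253.1], 0.81)]
key_round [([332.8, 238.8, 352.9, 256.7], 0.63), ([263.2, 202.0, 290.4, 248.2], 0.48)]
key_tee [([356.2, 241.6, 380.0, 263.1], 0.88)]
timer [([263.9, 200.1, 288.1, 248.5], 0.96)]
jar [([195.4, 204.3, 242.8, 262.7], 0.65)]
vial_rack [([368.3, 147.7, 409.4, 204.8], 0.76)]
calculator [([385.9, 185.9, 442.9, 232.5], 0.6)]
```

```bash
python3 - <<'E'
from h import *
a=cv2.imread('pics/top0.png');b=cv2.imread('pics/side0.png')
c=cv2.resize(a[150:350,180:480],(800,533))
cv2.imwrite('pics/t1.png',c)
cv2.imwrite('pics/s1.png',cv2.resize(b[140:410,180:450],(600,600),interpolation=cv2.INTER_CUBIC))
E
```

```text
(no output)
```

View pics/t1.png

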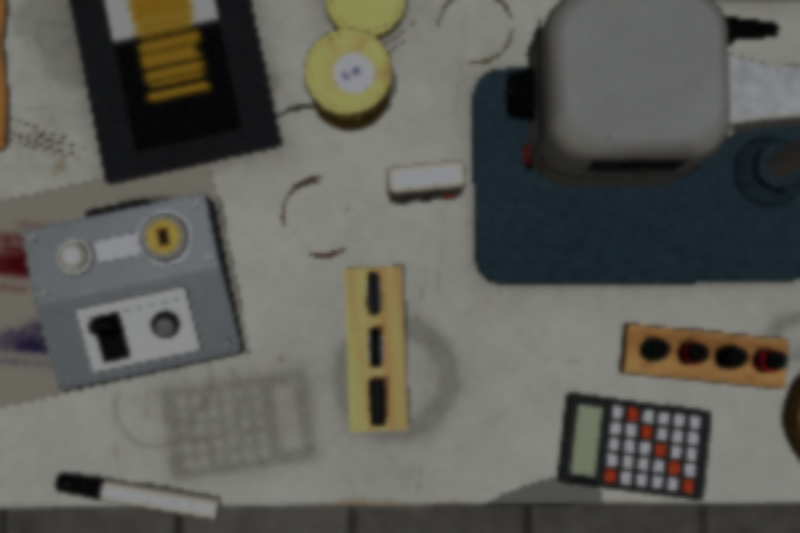

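View pics/s1.png

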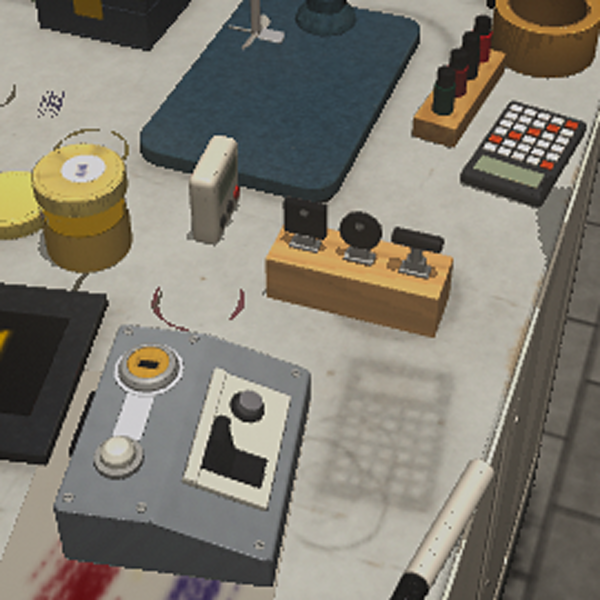

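```bash
cat >> h.py <<'E'
def cached(n):
    return dict(fovy={'top':52.37916871103483,'side':47.33010144361752}[n])
E
python3 - <<'E'
from h import *
np.set_printoptions(precision=4,suppress=True)
P={n:viewer.snapshot(n) for n in('top','side')}
S=lambda u,v:(180+u/2.2222,140+v/2.2222)
T=lambda u,v:(180+u/2.6667,150+v/2.6667)
for n,s,t in [('lock',S(150,363),T(163,237)),('lamp',S(119,448),T(73,256)),('button',S(247,403),T(164,324)),('leverlow',S(222,432),T(103,323)),('sqhead',S(305,218),T(373,293)),('round',S(361,230),T(375,346)),('tee',S(418,239),T(377,401)),
 ('stand fr',S(435,333),(0,0)),('timer',S(218,150),T(427,180))]:
    rs=[ray(P['side'],s),ray(P['top'],t)]
    X=tri(rs);print(n,X,proj(P['side'],X)[0]-s,proj(P['top'],X)[0]-t)
for q,z in(('lock',.0655),):
    print(atz(P['side'],S(150,363),z),atz(P['top'],T(163,237),z))
print(atz(P['side'],S(305,218),.067),atz(P['top'],T(373,293),.082))
E
```

```text
lock [0.5752 0.1703 0.0628] [-0.4804 -0.0539] [0.1197 0.306 ]
lamp [0.5609 0.2403 0.0664] [-0.247  -0.0257] [0.0597 0.1455]
button [0.5076 0.1709 0.0523] [-0.3454 -0.0344] [0.073  0.2208]
leverlow [0.5066 0.2138 0.0745] [-1.3113 -0.1358] [0.2749 0.803 ]
sqhead [0.5298 0.0059 0.0648] [-0.1876 -0.0179] [0.0438 0.1403]
round [0.488  0.0046 0.0653] [-0.5946 -0.0503] [0.1256 0.4451]
tee [0.4458 0.0034 0.0691] [-0.5355 -0.0386] [0.1014 0.401 ]
stand fr [0.5453 0.3709 0.5324] [-298.217 -264.365] [ -6.7159 221.1631]
timer [ 0.6172 -0.037   0.0717] [-0.1739 -0.021 ] [0.0483 0.1351]
[0.5733 0.1722 0.0655] [0.5756 0.1701 0.0655]
[0.5287 0.0081 0.067 ] [0.5289 0.0058 0.082 ]
```

```bash
python3 - <<'E'
from h import *
np.set_printoptions(precision=4,suppress=True)
s=r.observe();R=Ro.from_euler('xyz',s['tool_rot']).as_matrix();print(R, np.degrees(np.arctan2(R[1,2],R[0,2])))
p=viewer.snapshot('wrist');print(p['T_tool_cam'],p['fovy'],p['cx'],p['cy'])
E
```

```text
[[ 0.      0.9005  0.4348]
 [-0.0001  0.4348 -0.9005]
 [-1.     -0.      0.0001]] -64.22939114024855
[[ 0.0008 -0.3015  0.9535 -0.1423]
 [ 0.0003 -0.9535 -0.3015  0.0765]
 [ 1.      0.0005 -0.0007 -0.0002]
 [ 0.      0.      0.      1.    ]] 63.05522014273647 325.25765872723764 239.6405755114647
```

>>> move_arm(
  moves=[
    {"linear": [230,707,0],"twist": [0,0,83]},
    {"linear": [230,707,0],"twist": [0,0,83]},
    {"linear": [230,707,0],"twist": [0,0,83]},
    {"linear": [230,707,0],"twist": [0,0,83]},
    {"linear": [230,707,0],"twist": [0,0,83]},
    {"linear": [230,707,0],"twist": [0,0,83]},
    {"linear": [230,707,0],"twist": [0,0,83]},
    {"linear": [230,707,0],"twist": [0,0,83]},
    {"linear": [230,707,0],"twist": [0,0,83]},
    {"linear": [230,707,0],"twist": [0,0,83]},
    {"linear": [230,707,0],"twist": [0,0,83]},
    {"linear": [230,707,0],"twist": [0,0,83]},
  ],
  grip=0,
)

```text
time_s: 2.65
eef_pos: [0.4049, -0.0404, 0.2317]
tool_rot: [-0.617, 1.569, -0.284]
wrist_force: [1.7, -0.5, -0.2]
grip_width: -0.004
```

>>> move_arm(
  moves=[
    {"linear": [75,230,0],"twist": [0,0,83]},
    {"linear": [75,230,0],"twist": [0,0,83]},
    {"linear": [75,230,0],"twist": [0,0,83]},
    {"linear": [75,230,0],"twist": [0,0,83]},
    {"linear": [75,230,0],"twist": [0,0,83]},
    {"linear": [75,230,0],"twist": [0,0,83]},
    {"linear": [75,230,0],"twist": [0,0,83]},
    {"linear": [75,230,0],"twist": [0,0,83]},
    {"linear": [75,230,0],"twist": [0,0,83]},
    {"linear": [75,230,0],"twist": [0,0,83]},
    {"linear": [75,230,0],"twist": [0,0,83]},
    {"linear": [75,230,0],"twist": [0,0,83]},
  ],
)

```text
time_s: 3.65
eef_pos: [0.4797, 0.1877, 0.2313]
tool_rot: [-0.24, 1.571, 1.542]
wrist_force: [0.3, 0.0, -0.5]
grip_width: -0.004
```

```bash
python3 - <<'E'
from h import *
import pickle
np.set_printoptions(precision=4,suppress=True)
s=r.observe();R=Ro.from_euler('xyz',s['tool_rot']).as_matrix();print(s['eef_pos'],s['joints'],np.degrees(np.arctan2(R[1,2],R[0,2])),R[:,0],s['wrist_force'],s['time_s'])
p=viewer.snapshot('wrist');cv2.imwrite('pics/w0.png',p['image']);pickle.dump((p,s),open('w0.pkl','wb'))
for q in ['control_box','breaker','button_top','lever_tip','lock_mouth']:
    print(q,[(np.round(d['bbox'],1).tolist(),round(float(d['conf']),2)) for d in models.look_for(p,q)[:2]])
E
```

```text
[0.4797 0.1877 0.2313] [ 0.2171  0.197  -0.1073  1.2665  0.0001  0.0055] 102.12134843332653 [ 0.      0.0001 -1.    ] [ 0.3289  0.0345 -0.5387] 3.65
control_box [([240.2, 188.3, 412.9, 340.3], 0.62), ([81.8, 158.3, 120.5, 199.8], 0.32)]
breaker [([277.3, 206.1, 378.9, 273.8], 0.61)]
button_top [([290.2, 231.4, 312.7, 249.4], 0.77), ([11.8, 278.6, 114.5, 330.0], 0.58)]
lever_tip [([339.6, 236.2, 365.4, 264.4], 0.72)]
lock_mouth [([242.4, 189.3, 408.8, 340.4], 0.63)]
```

View pics/w0.png

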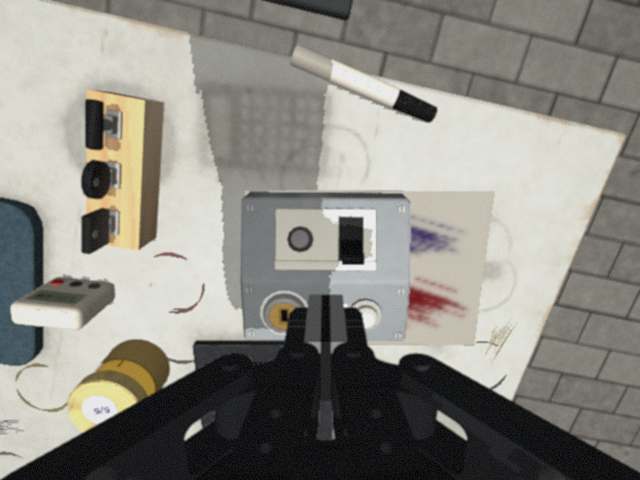

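```bash
python3 - <<'E'
from h import *
import pickle
np.set_printoptions(precision=4,suppress=True)
p,s=pickle.load(open('w0.pkl','rb'))
a=p['image'];cv2.imwrite('pics/w0c.png',cv2.resize(a[180:350,230:420],(760,680)[:2],interpolation=cv2.INTER_CUBIC)[:600])
P={n:viewer.snapshot(n) for n in('top','side')}
S=lambda u,v:(180+u/2.2222,140+v/2.2222)
T=lambda u,v:(180+u/2.6667,150+v/2.6667)
for n,w,sd,t in [('lock',(285.5,315),S(150,363),T(163,237)),('lamp',(366,313),S(119,448),T(73,256)),('button',(300.5,238.5),S(247,403),T(164,324))]:
    rs=[ray(p,w,s),ray(P['side'],sd),ray(P['top'],t)]
    X=tri(rs);print(n,X,'w-side',tri(rs[:2]),proj(p,X,s)[0]-w,proj(P['side'],X)[0]-sd,proj(P['top'],X)[0]-t)
for n,uv,z in [('fr',(244,194),.032),('fl',(410,192),.032),('lock',(285.5,315),.0655),('button',(300.5,238.5),.056)]: print(n,atz(p,uv,z,s))
E
```

```text
lock [0.575  0.1712 0.0635] w-side [0.5733 0.1726 0.0662] [-1.4554 -0.3496] [-0.6832  0.1145] [-0.3874  0.369 ]
lamp [0.5599 0.2407 0.0654] w-side [0.5585 0.2411 0.0669] [-1.3689  2.4928] [0.3483 0.9237] [-0.0514  0.6742]
button [0.5072 0.1714 0.0522] w-side [0.5062 0.172  0.0537] [-0.9013  0.811 ] [-0.1678  0.2943] [-0.1154  0.4321]
fr [0.4828 0.1153 0.032 ]
fl [0.4503 0.2582 0.032 ]
lock [0.574  0.1726 0.0655]
button [0.5051 0.172  0.056 ]
```

View pics/w0c.png

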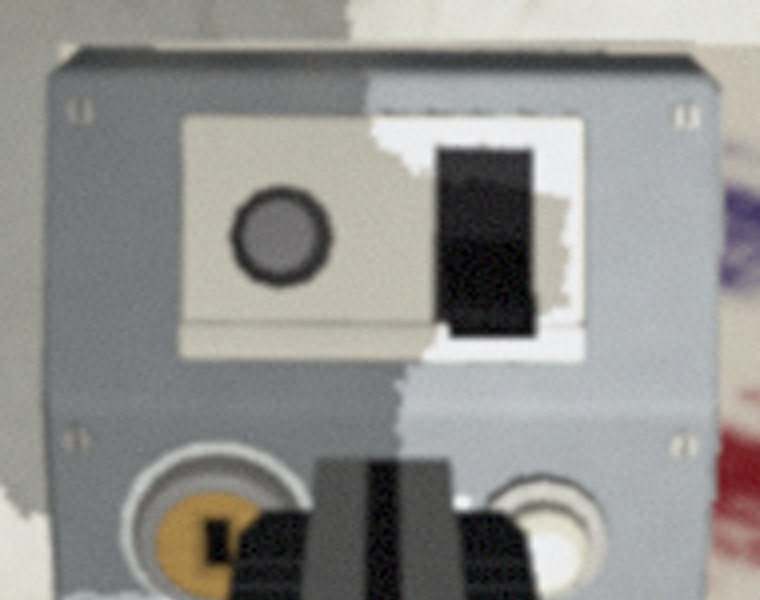

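>>> move_arm(
  moves=[
    {"linear": [26,-16,-35],"twist": [0,0,0]},
    {"linear": [26,-16,-75],"twist": [0,0,0]},
    {"linear": [26,-16,-115],"twist": [0,0,0]},
    {"linear": [26,-16,-145],"twist": [0,0,0]},
    {"linear": [26,-16,-165],"twist": [0,0,0]},
    {"linear": [26,-16,-170],"twist": [0,0,0]},
    {"linear": [26,-16,-173],"twist": [0,0,0]},
    {"linear": [26,-16,-174],"twist": [0,0,0]},
    {"linear": [26,-16,-174],"twist": [0,0,0]},
  ],
)

```text
time_s: 4.8
eef_pos: [0.5058, 0.1717, 0.0585]
tool_rot: [-1.456, 1.57, 0.32]
wrist_force: [-1.3, -1.4, 2.0]
grip_width: -0.004
```

>>> move_arm(
  moves=[
    {"linear": [0,0,-2],"twist": [0,0,0]},
    {"linear": [0,0,-4],"twist": [0,0,0]},
    {"linear": [0,0,-4],"twist": [0,0,0]},
  ],
)

```text
time_s: 5.05
eef_pos: [0.5077, 0.1721, 0.0548]
tool_rot: [-1.549, 1.566, 0.227]
wrist_force: [-0.8, 0.6, 5.4]
grip_width: 0.0
```

>>> move_arm(
  moves=[
    {"linear": [0,0,-1],"twist": [0,0,0]},
    {"linear": [0,0,-2],"twist": [0,0,0]},
    {"linear": [0,0,-2],"twist": [0,0,0]},
  ],
)

```text
time_s: 5.3
eef_pos: [0.5082, 0.1722, 0.0536]
tool_rot: [-1.545, 1.565, 0.231]
wrist_force: [-2.0, -0.2, 10.5]
grip_width: -0.001
```

```bash
python3 - <<'E'
from h import *
s=r.observe();print(s['eef_pos'],s['wrist_force'])
p=viewer.snapshot('side');cv2.imwrite('pics/s2.png',cv2.resize(p['image'][250:410,190:350],(600,600),interpolation=cv2.INTER_CUBIC))
E
```

```text
[0.50816392 0.17216646 0.05360088] [-1.99382612 -0.2263686  10.48755476]
```

View pics/s2.png

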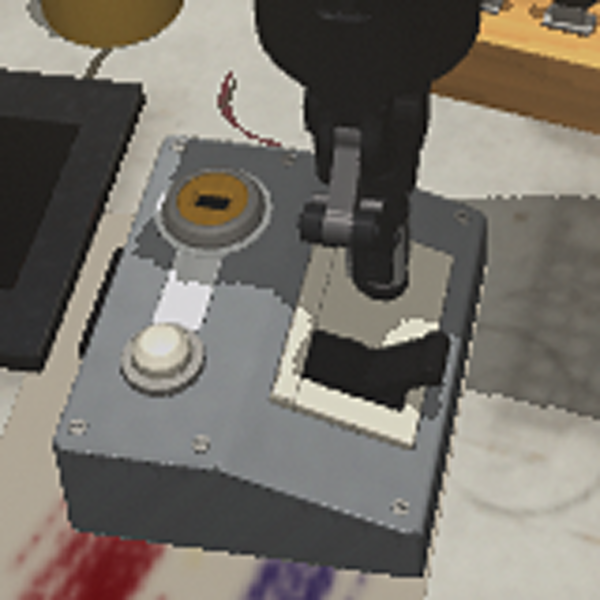

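>>> move_arm(
  moves=[
    {"linear": [0,0,20],"twist": [0,0,0]},
    {"linear": [-15,15,60],"twist": [0,0,0]},
    {"linear": [-26,16,100],"twist": [0,0,0]},
    {"linear": [-26,16,135],"twist": [0,0,0]},
    {"linear": [-26,16,135],"twist": [0,0,0]},
  ],
  grip=40,
)

```text
time_s: 5.77
eef_pos: [0.4835, 0.189, 0.1945]
tool_rot: [-1.551, 1.558, 0.227]
wrist_force: [1.1, 0.1, 0.6]
grip_width: 0.466
```

```bash
python3 - <<'E'
from h import *
import pickle
np.set_printoptions(precision=4,suppress=True)
s=r.observe();print(s['eef_pos'],s['wrist_force'],s['grip_width'])
p=viewer.snapshot('wrist');q=viewer.snapshot('side');pickle.dump((p,s,q),open('w1.pkl','wb'))
for d in(p,q): print([(np.round(e['bbox'],1).tolist(),round(float(e['conf']),2)) for e in models.look_for(d,'lever_tip')[:2]])
a=cv2.resize(p['image'][170:300,240:430],(570,390),interpolation=cv2.INTER_CUBIC);b=cv2.resize(q['image'][320:380,260:320],(390,390),interpolation=cv2.INTER_CUBIC)[:,:230*390//390+160]
im=np.zeros((600,800,3),np.uint8);im[:390,:570]=a;im[:230,570:]=cv2.resize(q['image'][320:380,260:320],(230,230));
im[390:600,:]=0;cv2.imwrite('pics/w1.png',cv2.vconcat([cv2.resize(q['image'][310:375,262:320],(0,0),fx=4,fy=4,interpolation=cv2.INTER_CUBIC).copy()]) if 0 else im)
c=cv2.resize(q['image'][300:375,255:325],(320,343),interpolation=cv2.INTER_CUBIC);w=cv2.resize(p['image'][170:310,260:400],(480,480),interpolation=cv2.INTER_CUBIC)
o=np.zeros((480,800,3),np.uint8);o[:,:480]=w;o[:343,480:]=c;cv2.imwrite('pics/w1.png',o)
E
```

```text
[0.4835 0.189  0.1945] [1.1199 0.1043 0.5568] 0.4664422961557812
[([340.8, 204.6, 370.1, 258.2], 0.8), ([278.3, 318.4, 294.4, 345.4], 0.26)]
[([280.2, 337.2, 310.5, 356.0], 0.94), ([333.8, 235.3, 350.1, 259.5], 0.74)]
```

View pics/w1.png

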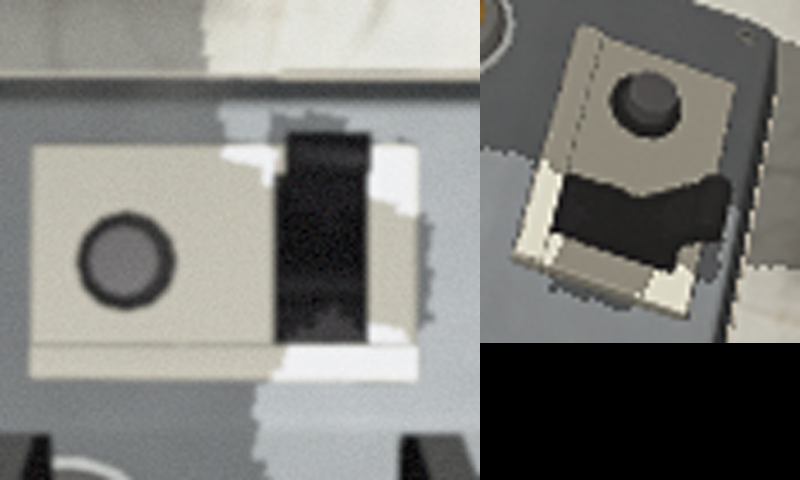

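```bash
python3 - <<'E'
from h import *
import pickle
np.set_printoptions(precision=4,suppress=True)
p,s,q=pickle.load(open('w1.pkl','rb'))
R=Ro.from_euler('xyz',s['tool_rot']).as_matrix();print('jawyaw',np.degrees(np.arctan2(R[1,2],R[0,2])),R[:,0])
w=(355.6,214.6);sd=(307.1,345.9)
X=tri([ray(p,w,s),ray(q,sd)]);print(X,proj(p,X,s)[0]-w,proj(q,X)[0]-sd)
w=(260+126/3.43,170+261/3.43);sd=(255+(651-480)/4.571,300+100/4.571)
B=tri([ray(p,w,s),ray(q,sd)]);print('button',B,proj(p,B,s)[0]-w,proj(q,B)[0]-sd)
for z in(.055,.06,.065): print(atz(p,(355.6,214.6),z,s))
Y=np.radians(12.1);M=np.array([[np.cos(Y),np.sin(Y)],[-np.sin(Y),np.cos(Y)]])
print('tip-button box frame',M@(X-B)[:2])
E
```

```text
jawyaw 101.82530511045907 [ 0.0129  0.003  -0.9999]
[0.4695 0.209  0.0615] [ 0.3022 -1.9891] [-1.0085 -0.4155]
button [0.5055 0.1718 0.0535] [ 0.2105 -0.9727] [-0.4725 -0.2632]
[0.4726 0.21   0.055 ]
[0.4714 0.2093 0.06  ]
[0.4702 0.2086 0.065 ]
tip-button box frame [-0.0274  0.0439]
```

>>> move_arm(
  moves=[
    {"linear": [-14,20,-25],"twist": [0,0,0]},
    {"linear": [-14,20,-65],"twist": [0,0,0]},
    {"linear": [-14,20,-100],"twist": [0,0,0]},
    {"linear": [-14,20,-125],"twist": [0,0,0]},
    {"linear": [-14,20,-138],"twist": [0,0,0]},
    {"linear": [-14,20,-142],"twist": [0,0,0]},
    {"linear": [-14,20,-142],"twist": [0,0,0]},
    {"linear": [-14,20,-142],"twist": [0,0,0]},
  ],
  grip=30,
)

```text
time_s: 6.63
eef_pos: [0.4655, 0.2075, 0.044]
tool_rot: [1.538, 1.57, -2.969]
wrist_force: [0.4, 0.5, 0.0]
grip_width: 0.35
```

>>> move_arm(
  moves=[
    {"linear": [0,0,0],"twist": [0,0,0]},
    {"linear": [0,0,0],"twist": [0,0,0]},
    {"linear": [0,0,0],"twist": [0,0,0]},
    {"linear": [0,0,0],"twist": [0,0,0]},
  ],
  grip=8,
  force=25,
)

```text
time_s: 6.97
eef_pos: [0.4666, 0.2078, 0.0453]
tool_rot: [-1.558, 1.569, 0.218]
wrist_force: [0.4, -0.4, 1.8]
grip_width: 0.198
```

>>> move_arm(
  moves=[
    {"linear": [2.5,0.5,3.5],"twist": [0,0,0]},
    {"linear": [5.3,1.1,7],"twist": [0,0,0]},
    {"linear": [9,1.9,10],"twist": [0,0,0]},
    {"linear": [12.6,2.7,12.7],"twist": [0,0,0]},
    {"linear": [17,3.6,14.8],"twist": [0,0,0]},
    {"linear": [21,4.5,16.3],"twist": [0,0,0]},
    {"linear": [26,5.5,17.2],"twist": [0,0,0]},
    {"linear": [30.2,6.5,17.5],"twist": [0,0,0]},
    {"linear": [34,7.2,17.3],"twist": [0,0,0]},
    {"linear": [38,8.1,16.7],"twist": [0,0,0]},
    {"linear": [41,8.8,16],"twist": [0,0,0]},
    {"linear": [41,8.8,16],"twist": [0,0,0]},
  ],
)

```text
time_s: 7.97
eef_pos: [0.5034, 0.2154, 0.0609]
tool_rot: [1.713, 1.564, -2.794]
wrist_force: [-12.1, -4.9, 10.8]
grip_width: 0.203
```

>>> move_arm(
  moves=[
    {"linear": [2,0.4,0],"twist": [0,0,0]},
    {"linear": [4,0.8,0],"twist": [0,0,0]},
    {"linear": [4,0.8,0],"twist": [0,0,0]},
  ],
)

```text
time_s: 8.22
eef_pos: [0.5074, 0.2162, 0.0605]
tool_rot: [1.696, 1.564, -2.811]
wrist_force: [-8.9, -3.8, 6.1]
grip_width: 0.2
```

```bash
python3 - <<'E'
from h import *
s=r.observe();print(s['eef_pos'],s['wrist_force'],s['grip_width'])
q=viewer.snapshot('side')
cv2.imwrite('pics/s3.png',cv2.resize(q['image'][290:380,250:340],(500,500),interpolation=cv2.INTER_CUBIC))
E
```

```text
[0.50735092 0.21618705 0.06049697] [-8.93010174 -3.79797703  6.14983171] 0.1997840443298214
```

>>> move_arm(
  moves=[
    {"linear": [0,0,0],"twist": [0,0,0]},
    {"linear": [0,0,0],"twist": [0,0,0]},
    {"linear": [0,0,0],"twist": [0,0,0]},
    {"linear": [0,0,30],"twist": [0,0,0]},
    {"linear": [0,0,70],"twist": [0,0,0]},
    {"linear": [0,-30,100],"twist": [0,0,0]},
    {"linear": [0,-70,100],"twist": [0,0,0]},
    {"linear": [0,-70,100],"twist": [0,0,0]},
  ],
  grip=34,
)

```text
time_s: 8.93
eef_pos: [0.5136, 0.143, 0.1635]
tool_rot: [-1.996, 1.564, -0.224]
wrist_force: [0.2, -0.3, -0.7]
grip_width: 0.397
```

```bash
python3 - <<'E'
from h import *
import pickle
np.set_printoptions(precision=4,suppress=True)
s=r.observe();print(s['eef_pos'],s['wrist_force'],s['grip_width'],s['joints'])
p=viewer.snapshot('wrist');q=viewer.snapshot('side');t=viewer.snapshot('top');pickle.dump((p,s,q,t),open('w2.pkl','wb'))
for d,n in((p,'w'),(q,'s'),(t,'t')):
  for k in ['lever_tip','key_square','key_square_head']: print(n,k,[(np.round(e['bbox'],1).tolist(),round(float(e['conf']),2)) for e in models.look_for(d,k)[:2]])
w=cv2.resize(p['image'],(560,420),interpolation=cv2.INTER_AREA)
o=np.zeros((600,800,3),np.uint8);o[:480,:640]=p['image'];o[300:600,500:]=cv2.resize(q['image'][220:400,200:380],(300,300),interpolation=cv2.INTER_CUBIC)
cv2.imwrite('pics/w2.png',o)
E
```

```text
[0.5136 0.143  0.1635] [ 0.2172 -0.2717 -0.6628] 0.3968161799173084 [ 0.1223  0.2576 -0.1983  1.1083 -0.0024 -0.0788]
w lever_tip [([415.6, 186.2, 458.1, 248.0], 0.69)]
w key_square [([91.1, 131.8, 139.1, 185.2], 0.49)]
w key_square_head [([91.1, 194.1, 140.7, 258.0], 0.7)]
s lever_tip [([281.4, 336.0, 311.1, 358.5], 0.7)]
s key_square [([307.1, 230.1, 330.6, 255.0], 0.71), ([203.3, 288.6, 321.1, 403.3], 0.61)]
s key_square_head [([305.4, 228.4, 330.9, 253.5], 0.57), ([355.1, 244.0, 378.8, 262.8], 0.24)]
t lever_tip []
t key_square []
t key_square_head []
```

View pics/w2.png

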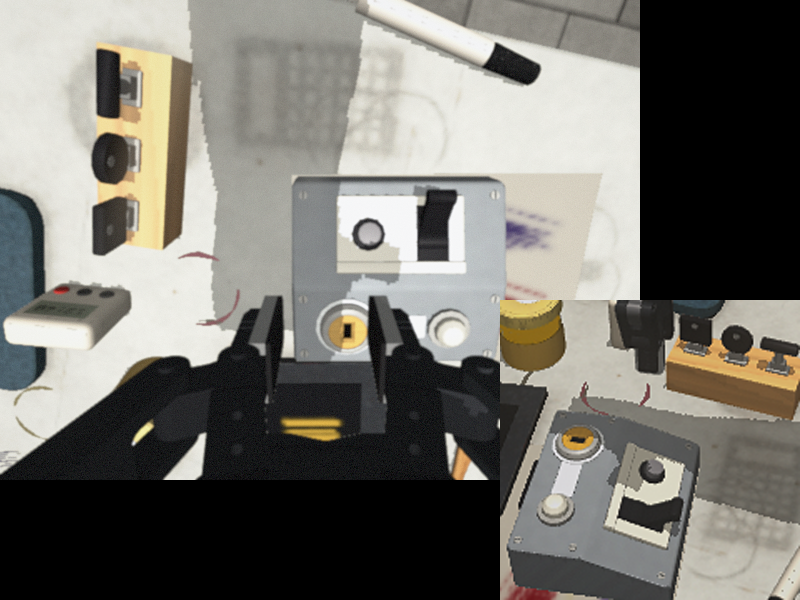

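>>> move_arm(
  moves=[
    {"linear": [-20,35,0],"twist": [0,0,0]},
    {"linear": [-43,61,-10],"twist": [0,0,0]},
    {"linear": [-43,61,-50],"twist": [0,0,0]},
    {"linear": [-43,61,-85],"twist": [0,0,0]},
    {"linear": [-43,61,-107],"twist": [0,0,0]},
    {"linear": [-43,61,-115],"twist": [0,0,0]},
    {"linear": [-43,61,-115],"twist": [0,0,0]},
    {"linear": [-43,61,-115],"twist": [0,0,0]},
  ],
  grip=30,
)

```text
time_s: 10.2
eef_pos: [0.4681, 0.2083, 0.0459]
tool_rot: [-0.837, 1.571, 0.939]
wrist_force: [0.5, -1.3, 1.1]
grip_width: 0.353
```

>>> move_arm(
  moves=[
    {"linear": [0,0,0],"twist": [0,0,0]},
    {"linear": [0,0,0],"twist": [0,0,0]},
    {"linear": [0,0,0],"twist": [0,0,0]},
    {"linear": [0,0,0],"twist": [0,0,0]},
    {"linear": [0,0,0],"twist": [0,0,0]},
  ],
  grip=8,
  force=60,
)

```text
time_s: 10.62
eef_pos: [0.4693, 0.2084, 0.0471]
tool_rot: [-1.59, 1.567, 0.186]
wrist_force: [-0.8, -1.8, 7.4]
grip_width: 0.186
```

>>> move_arm(
  moves=[
    {"linear": [2.5,0.5,3.5],"twist": [0,0,0]},
    {"linear": [5.3,1.1,7],"twist": [0,0,0]},
    {"linear": [9,1.9,10],"twist": [0,0,0]},
    {"linear": [12.6,2.7,12.7],"twist": [0,0,0]},
    {"linear": [17,3.6,14.8],"twist": [0,0,0]},
    {"linear": [21,4.5,16.3],"twist": [0,0,0]},
    {"linear": [26,5.5,17.2],"twist": [0,0,0]},
    {"linear": [30.2,6.5,17.5],"twist": [0,0,0]},
    {"linear": [30.2,6.5,17.5],"twist": [0,0,0]},
  ],
)

```text
time_s: 11.37
eef_pos: [0.4971, 0.214, 0.0643]
tool_rot: [1.931, 1.568, -2.577]
wrist_force: [-9.2, -5.3, 6.3]
grip_width: 0.163
```

>>> move_arm(
  moves=[
    {"linear": [4,0.9,0],"twist": [0,0,0]},
    {"linear": [8,1.7,-0.5],"twist": [0,0,0]},
    {"linear": [12,2.5,-1.2],"twist": [0,0,0]},
    {"linear": [16,3.4,-2],"twist": [0,0,0]},
    {"linear": [18,3.8,-2],"twist": [0,0,0]},
    {"linear": [18,3.8,-2],"twist": [0,0,0]},
  ],
)

```text
time_s: 11.87
eef_pos: [0.518, 0.2192, 0.0617]
tool_rot: [-1.398, 1.567, 0.379]
wrist_force: [0.5, 0.1, 0.9]
grip_width: 0.09
```

```bash
python3 - <<'E'
from h import *
import pickle
s=r.observe();print(s['eef_pos'],s['wrist_force'],s['grip_width'])
q=viewer.snapshot('side');w=viewer.snapshot('wrist')
o=np.zeros((480,800,3),np.uint8);o[:400,:400]=cv2.resize(q['image'][280:380,240:340],(400,400),interpolation=cv2.INTER_CUBIC)
o[:400,400:]=cv2.resize(w['image'][140:340,210:410],(400,400),interpolation=cv2.INTER_CUBIC)
cv2.imwrite('pics/s3.png',o)
E
```

```text
[0.51800056 0.2191865  0.06166236] [0.52097378 0.07694265 0.89162244] 0.08984285641811567
```

View pics/s3.png

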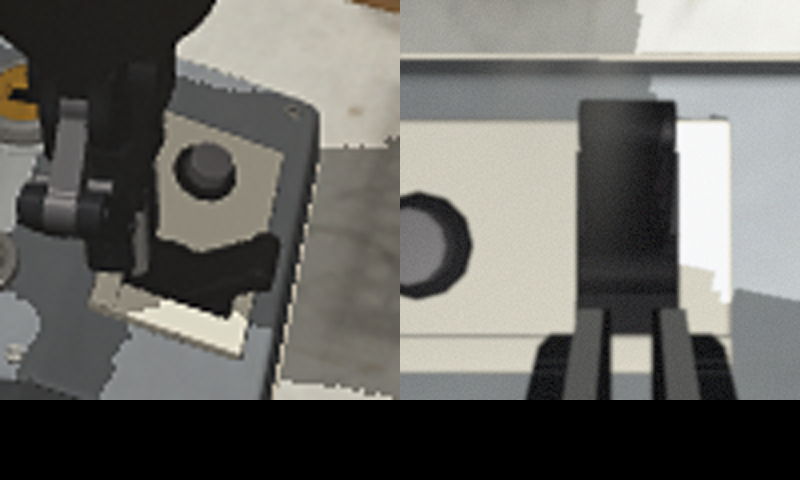

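```bash
cat > arc.py <<'E'
import numpy as np
ex=np.array([.978,.21])
def tcp(th,ph,over=0,L=14,bar=None):
    th,ph=np.radians(th),np.radians(ph);T=np.array([469.5,209]);
    b=np.array([30.9-36*np.cos(th),62-18.5+36*np.sin(th)])
    u=np.array([-np.sin(ph),np.cos(ph)]);n=np.array([np.cos(ph),np.sin(ph)])
    q=b-L*u-(16-over)*n
    return np.r_[T+ex*q[0],q[1]]
def tw(d): return -d*np.array([-.21,.978,0])
E
python3 - <<'E'
from arc import *
np.set_printoptions(precision=1,suppress=True)
c=np.array([518,219.2,61.7]);s=tcp(31,25,-10);print('start shift',s-c,tw(25),s)
for th,ph,o in [(31,25,0),(40,24,1),(50,22,1),(60,19,1),(70,15,1),(80,10,1),(90,5,1),(98,0,2),(106,0,3),(106,0,5)]: print(th,tcp(th,ph,o)-s,tw(ph-25))
E
```

```text
start shift [-65.7 -13.9 -23.3] [  5.2 -24.4  -0. ] [452.3 205.3  38.4]
31 [8.9 1.9 4.2] [-0.  0.  0.]
40 [12.6  2.7  9.4] [-0.2  1.   0. ]
50 [16.3  3.5 14.1] [-0.6  2.9  0. ]
60 [20.4  4.4 18.2] [-1.3  5.9  0. ]
70 [24.8  5.3 21.6] [-2.1  9.8  0. ]
80 [29.3  6.3 24.2] [-3.1 14.7  0. ]
90 [34.   7.3 25.9] [-4.2 19.6  0. ]
98 [38.6  8.3 26.8] [-5.2 24.4  0. ]
106 [44.4  9.5 25.7] [-5.2 24.4  0. ]
106 [46.4 10.  25.7] [-5.2 24.4  0. ]
```

>>> move_arm(
  moves=[
    {"linear": [0,0,35],"twist": [0,0,0]},
    {"linear": [-38,-8,50],"twist": [1.3,-6,0]},
    {"linear": [-74,-16,50],"twist": [2.6,-12,0]},
    {"linear": [-85,-18,30],"twist": [3.9,-18,0]},
    {"linear": [-85,-18,0],"twist": [5.2,-24.4,0]},
    {"linear": [-75,-16,-18],"twist": [5.2,-24.4,0]},
    {"linear": [-66,-14,-23],"twist": [5.2,-24.4,0]},
    {"linear": [-66,-14,-23],"twist": [5.2,-24.4,0]},
    {"linear": [-66,-14,-23],"twist": [5.2,-24.4,0]},
  ],
  grip=0,
  force=40,
)

```text
time_s: 12.72
eef_pos: [0.4502, 0.2047, 0.0381]
tool_rot: [-1.566, 1.135, 0.21]
wrist_force: [0.4, 0.2, 0.2]
grip_width: -0.004
```

```bash
python3 - <<'E'
from h import *
s=r.observe();print(s['eef_pos'],s['wrist_force'],s['grip_width'],Ro.from_euler('xyz',s['tool_rot']).as_matrix()[:,0])
E
```

```text
[0.45021233 0.20468894 0.03809117] [0.41933997 0.21223193 0.16259105] -0.0036091280299376896 [ 0.41238683  0.0880943  -0.90673949]
```

>>> move_arm(
  moves=[
    {"linear": [5,1,2],"twist": [0,0,0]},
    {"linear": [10,2,4.5],"twist": [0,0,0]},
    {"linear": [14,3,9.5],"twist": [-0.2,1,0]},
    {"linear": [18,3.7,14],"twist": [-0.6,2.9,0]},
    {"linear": [22,4.6,18],"twist": [-1.3,5.9,0]},
    {"linear": [26.5,5.6,21.5],"twist": [-2.1,9.8,0]},
    {"linear": [31,6.5,24],"twist": [-3.1,14.7,0]},
    {"linear": [36,7.6,26],"twist": [-4.2,19.6,0]},
    {"linear": [40.5,8.6,26.5],"twist": [-5.2,24.4,0]},
    {"linear": [46,9.8,26],"twist": [-5.2,24.4,0]},
    {"linear": [48,10.2,26],"twist": [-5.2,24.4,0]},
    {"linear": [48,10.2,26],"twist": [-5.2,24.4,0]},
  ],
)

```text
time_s: 13.72
eef_pos: [0.4955, 0.2141, 0.0647]
tool_rot: [1.643, 1.565, -2.864]
wrist_force: [-11.8, -3.3, 12.5]
grip_width: -0.001
```

```bash
python3 - <<'E'
from h import *
s=r.observe();print(s['eef_pos'],s['wrist_force'],s['grip_width'])
q=viewer.snapshot('side');print([(np.round(e['bbox'],1).tolist(),round(float(e['conf']),2)) for e in models.look_for(q,'lever_tip')[:2]])
cv2.imwrite('pics/s4.png',cv2.resize(q['image'][280:380,240:340],(500,500),interpolation=cv2.INTER_CUBIC))
E
```

```text
[0.49552588 0.21407729 0.06470185] [-11.82081768  -3.25237072  12.51825744] -0.0014217671256697838
[([203.8, 289.1, 322.7, 404.6], 0.72), ([309.3, 227.9, 329.6, 255.6], 0.52)]
```

View pics/s4.png

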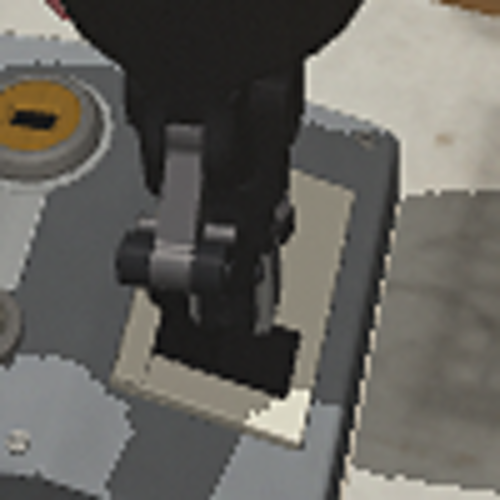

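>>> move_arm(
  moves=[
    {"linear": [2,0.4,1],"twist": [0,0,0]},
    {"linear": [4,0.8,1.5],"twist": [0,0,0]},
    {"linear": [6,1.2,1.5],"twist": [0,0,0]},
    {"linear": [6,1.2,1.5],"twist": [0,0,0]},
  ],
)

```text
time_s: 14.15
eef_pos: [0.4958, 0.2141, 0.0648]
tool_rot: [1.612, 1.556, -2.894]
wrist_force: [-21.4, -5.2, 15.3]
grip_width: -0.003
```

>>> move_arm(
  moves=[
    {"linear": [-6,-1.2,1],"twist": [0,0,0]},
    {"linear": [-22,-5,5],"twist": [0,0,0]},
    {"linear": [-25,-5,40],"twist": [0,0,0]},
    {"linear": [-20,-15,75],"twist": [0,0,0]},
    {"linear": [-15,-50,100],"twist": [0,0,-5]},
    {"linear": [-5,-90,115],"twist": [0,0,-10]},
    {"linear": [0,-120,115],"twist": [0,0,-10]},
    {"linear": [0,-120,115],"twist": [0,0,-10]},
    {"linear": [0,-120,115],"twist": [0,0,-10]},
  ],
  grip=34,
)

```text
time_s: 14.9
eef_pos: [0.5058, 0.0943, 0.1819]
tool_rot: [-1.529, 1.566, 0.069]
wrist_force: [0.1, -0.2, -0.1]
grip_width: 0.395
```

```bash
python3 - <<'E'
from h import *
import pickle
np.set_printoptions(precision=4,suppress=True)
s=r.observe();R=Ro.from_euler('xyz',s['tool_rot']).as_matrix();print(s['eef_pos'],s['wrist_force'],s['grip_width'],s['joints'],R[:,0],np.degrees(np.arctan2(R[1,2],R[0,2])))
p=viewer.snapshot('wrist');q=viewer.snapshot('side');t=viewer.snapshot('top');pickle.dump((p,s,q,t),open('w3.pkl','wb'))
for d,n in((p,'w'),(q,'s')):
  for k in ['lever_tip','key_square_head']: print(n,k,[(np.round(e['bbox'],1).tolist(),round(float(e['conf']),2)) for e in models.look_for(d,k)[:2]])
o=np.zeros((600,800,3),np.uint8);o[:480,:640]=p['image'];o[330:600,530:]=cv2.resize(q['image'][280:370,235:325],(270,270),interpolation=cv2.INTER_CUBIC)
o[480:600,:300]=0;o[400:600,330:530]=cv2.resize(q['image'][220:270,295:345],(200,200),interpolation=cv2.INTER_CUBIC)
cv2.imwrite('pics/w3.png',o)
E
```

```text
[0.5058 0.0943 0.1819] [ 0.093  -0.2054 -0.1266] 0.39487740205772043 [ 0.0281  0.2136 -0.2092  1.1432  0.0002  0.0008] [ 0.0047  0.0003 -1.    ] 91.5654053498628
w lever_tip [([477.9, 221.3, 527.0, 252.5], 0.85)]
w key_square_head [([187.2, 236.7, 221.9, 292.2], 0.55)]
s lever_tip [([277.6, 326.6, 286.4, 356.1], 0.71), ([266.6, 304.2, 310.9, 368.5], 0.43)]
s key_square_head [([308.0, 228.9, 330.9, 254.9], 0.93), ([285.5, 314.5, 297.0, 328.4], 0.59)]
```

View pics/w3.png

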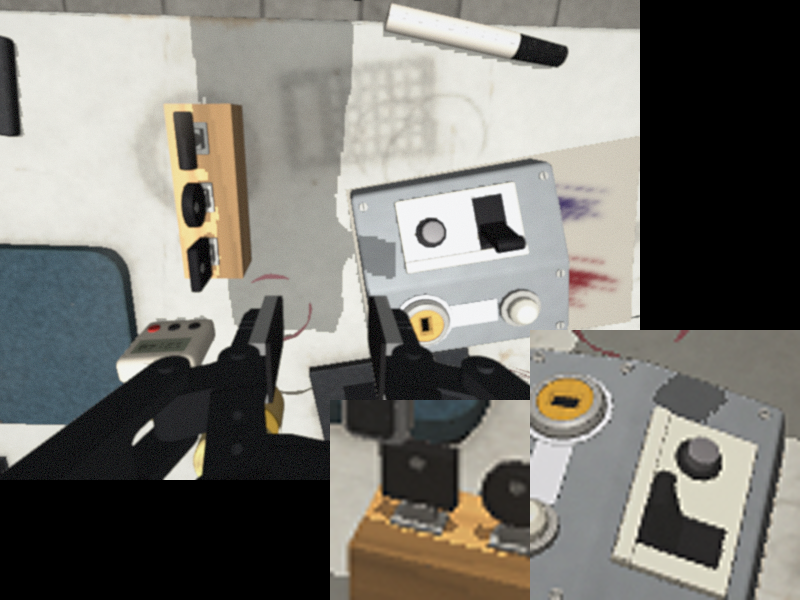

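```bash
python3 - <<'E'
from h import *
import pickle
np.set_printoptions(precision=4,suppress=True)
p,s,q,t=pickle.load(open('w3.pkl','rb'))
for w,sd in [((204,264.5),(319,241.5)),]:
    X=tri([ray(p,w,s),ray(q,sd)]);print(X,proj(p,X,s)[0]-w,proj(q,X)[0]-sd)
g=cv2.cvtColor(t['image'],cv2.COLOR_BGR2GRAY)
# stand fit: model box 130x46x40 vs top/wrist; corners of stand's top in wrist view (left-front etc.)
for uv in [(166,105),(242,104),(243,277)]: print('standtop',uv,atz(p,uv,.04,s))
# top-view: corners from t1.png
for u,v in [(346,268),(404,266),(407,430),(348,432)]: print('top',atz(t,(180+u/2.6667,150+v/2.6667),.04))
# slots: dark key pixels
def model(x,y,yaw):
    R=Ro.from_euler('z',yaw).as_matrix();return np.array([x,y,0])+np.array([[a,b,.04] for a in(-.065,.065) for b in(-.023,.023)])@R.T
from scipy.optimize import least_squares
obs_t={2:(346,268),3:(0,0)}
E
```

```text
[0.5285 0.0089 0.0627] [ 0.3507 -4.8165] [-1.8221 -1.0901]
standtop (166, 105) [ 0.4245 -0.0171  0.04  ]
standtop (242, 104) [0.4224 0.0351 0.04  ]
standtop (243, 277) [0.551 0.031 0.04 ]
top [0.5521 0.0277 0.04  ]
top [ 0.5532 -0.0186  0.04  ]
top [ 0.4233 -0.0195  0.04  ]
top [0.4221 0.027  0.04  ]
```

>>> move_arm(
  moves=[
    {"linear": [10,-40,0],"twist": [0,0,-1]},
    {"linear": [20,-75,-30],"twist": [0,0,-1]},
    {"linear": [24,-89,-62],"twist": [0,0,-1]},
    {"linear": [24,-89,-62],"twist": [0,0,-1]},
    {"linear": [24,-89,-62],"twist": [0,0,-1]},
    {"linear": [24,-89,-62],"twist": [0,0,-1]},
  ],
  grip=45,
)

```text
time_s: 15.75
eef_pos: [0.5278, 0.0076, 0.1186]
tool_rot: [0.797, 1.57, 2.382]
wrist_force: [-0.8, -0.1, -0.2]
grip_width: 0.529
```

```bash
python3 - <<'E'
from h import *
import pickle
np.set_printoptions(precision=4,suppress=True)
s=r.observe();R=Ro.from_euler('xyz',s['tool_rot']).as_matrix();print(s['eef_pos'],s['wrist_force'],s['grip_width'],R[:,0],np.degrees(np.arctan2(R[1,2],R[0,2])))
p=viewer.snapshot('wrist');pickle.dump((p,s),open('w4.pkl','wb'))
X=np.array([[.5297,.0055,.082],[.5457,.0055,.082],[.5137,.0055,.082],[.4877,.005,.082]]);print(proj(p,X,s))
for k in ['key_square_head']:
  for e in models.trace(p,k)[:2]: print(k,e['bbox'],e['conf'])
o=p['image'][140:380,200:520];cv2.imwrite('pics/w4.png',cv2.resize(o,(800,600),interpolation=cv2.INTER_CUBIC))
E
```

```text
[0.5278 0.0076 0.1186] [-0.7515 -0.1358 -0.2182] 0.5288526683090996 [-0.0006  0.0005 -1.    ] 90.80644501774455
[[320.8278 284.0957]
 [320.4836 312.9609]
 [321.1895 253.7684]
 [320.743  201.0543]]
key_square_head [315.4, 234.8, 335.4, 311.9] 0.84
```

View pics/w4.png

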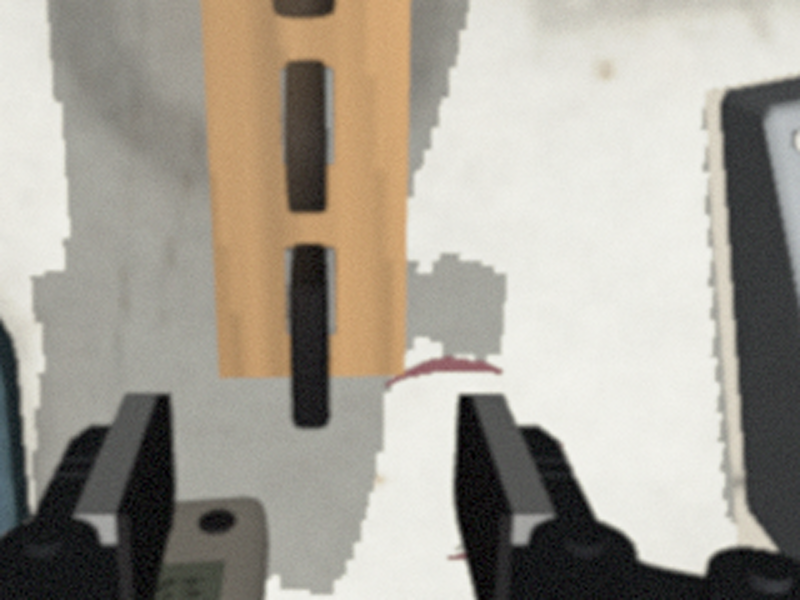

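>>> move_arm(
  moves=[
    {"linear": [0.5,-0.5,-30],"twist": [0,0,0]},
    {"linear": [0.5,-0.5,-55],"twist": [0,0,0]},
    {"linear": [0.5,-0.5,-67],"twist": [0,0,0]},
    {"linear": [0.5,-0.5,-70],"twist": [0,0,0]},
    {"linear": [0.5,-0.5,-70],"twist": [0,0,0]},
    {"linear": [0.5,-0.5,-70],"twist": [0,0,0]},
  ],
  grip=40,
)

```text
time_s: 16.35
eef_pos: [0.5295, 0.0069, 0.0498]
tool_rot: [-1.662, 1.569, -0.076]
wrist_force: [0.1, -0.2, 1.0]
grip_width: 0.468
```

>>> move_arm(
  moves=[
    {"linear": [0,0,0],"twist": [0,0,0]},
    {"linear": [0,0,0],"twist": [0,0,0]},
    {"linear": [0,0,0],"twist": [0,0,0]},
    {"linear": [0,0,0],"twist": [0,0,0]},
    {"linear": [0,0,0],"twist": [0,0,0]},
    {"linear": [0,0,0],"twist": [0,0,0]},
  ],
  grip=0,
  force=70,
)

```text
time_s: 16.85
eef_pos: [0.5294, 0.0063, 0.0497]
tool_rot: [-1.565, 1.568, 0.019]
wrist_force: [-0.1, -0.0, 6.0]
grip_width: 0.084
```

```bash
python3 - <<'E'
from h import *
s=r.observe();R=Ro.from_euler('xyz',s['tool_rot']).as_matrix();print(s['eef_pos'],s['wrist_force'],s['torque'],s['grip_width'],R[:,0],np.degrees(np.arctan2(R[1,2],R[0,2])),s['time_s'])
E
```

```text
[0.52937607 0.0063487  0.0496512 ] [-0.08163574 -0.02050085  5.95557283] [0.13387311 0.19813574 0.0647578 ] 0.08412856901431051 [ 2.37253035e-03  4.44307361e-05 -9.99997185e-01] 90.7664005020991 16.85
```

>>> move_arm(
  moves=[
    {"linear": [0,0,10],"twist": [0,0,0]},
    {"linear": [0,0,25],"twist": [0,0,0]},
    {"linear": [0,0,45],"twist": [0,0,0]},
    {"linear": [0,0,70],"twist": [0,0,0]},
    {"linear": [0,0,70],"twist": [0,0,0]},
  ],
)

```text
time_s: 17.27
eef_pos: [0.5311, 0.006, 0.1234]
tool_rot: [-1.717, 1.564, -0.133]
wrist_force: [0.9, -0.0, 0.9]
grip_width: 0.087
```

```bash
python3 - <<'E'
from h import *
import pickle
np.set_printoptions(precision=4,suppress=True)
s0=r.observe();print(s0['eef_pos'],s0['wrist_force'],s0['grip_width'])
def slot(img,c,rad):
    u,v=c;c0=img[v-rad:v+rad,u-rad:u+rad].astype(int)
    B,G,R=c0[...,0],c0[...,1],c0[...,2]
    o=((R-B)>45).astype(np.uint8)
    n,l,st,ce=cv2.connectedComponentsWithStats(o);k=1+np.argmax(st[1:,4]);m=(l==k).astype(np.uint8)
    h=cv2.convexHull(np.argwhere(m)[:,::-1].astype(np.int32));f=np.zeros_like(m);cv2.fillConvexPoly(f,h,1)
    hole=(f==1)&(c0.sum(2)<0.45*np.median(c0.sum(2)[m==1]))
    M=cv2.moments(f,True)
    yy,xx=np.nonzero(hole)
    pts=np.stack([xx,yy],1).astype(float);cov=np.cov(pts.T);w,V=np.linalg.eigh(cov)
    return (u-rad+xx.mean(),v-rad+yy.mean()),(u-rad+M['m10']/M['m00'],v-rad+M['m01']/M['m00']),len(xx),f.sum(),V[:,1]
p0,st0=pickle.load(open('w0.pkl','rb'));p2,st2,q2,t2=pickle.load(open('w2.pkl','rb'));p3,st3,q3,t3=pickle.load(open('w3.pkl','rb'))
rs=[]
for n,p,s,c,rad in [('w0',p0,st0,(285,315),12),('w2',p2,st2,(348,331),26),('w3',p3,st3,(425,324),22),('side',q3,None,(247,303),16),('top',t3,None,(241,239),9)]:
    try:
        h,d,a,b,V=slot(p['image'],c,rad);u=h
        A=atz(p,h,.0655,s);e=atz(p,np.array(h)+5*V,.0655,s)-A;yaw=np.degrees(np.arctan2(e[1],e[0]))
        print(n,h,d,a,b,A,atz(p,d,.0655,s),'yaw',yaw)
    except Exception as ex: print(n,ex)
E
```

```text
[0.5311 0.006  0.1234] [ 0.8542 -0.0159  0.8904] 0.08651130707360237
w0 (np.float64(285.77647058823527), np.float64(315.4)) (282.07511737089203, 314.1220657276995) 85 426 [0.5744 0.1729 0.0655] [0.5738 0.1695 0.0655] yaw 30.307255469204424
w2 (np.float64(347.0), np.float64(330.5)) (347.49577464788734, 331.61502347417843) 96 1065 [0.5745 0.1708 0.0655] [0.5752 0.1713 0.0655] yaw 10.780679655755623
w3 (np.float64(423.31632653061223), np.float64(325.3265306122449)) (426.7711962833914, 324.93263646922185) 98 861 [0.5754 0.1695 0.0655] [0.575  0.1721 0.0655] yaw -33.42435468526839
side (np.float64(246.16), np.float64(303.52)) (246.1511111111111, 302.6) 25 225 [0.5749 0.1732 0.0655] [0.5757 0.1716 0.0655] yaw 9.970717172182768
top attempt to get argmax of an empty sequence
```

>>> move_arm(
  moves=[
    {"linear": [10,40,0],"twist": [0,0,5]},
    {"linear": [20,80,0],"twist": [0,0,11.2]},
    {"linear": [32,118,0],"twist": [0,0,11.2]},
    {"linear": [42,150,0],"twist": [0,0,11.2]},
    {"linear": [45.5,165,-6],"twist": [0,0,11.2]},
    {"linear": [45.5,165,-14],"twist": [0,0,11.2]},
    {"linear": [45.5,165,-14],"twist": [0,0,11.2]},
    {"linear": [45.5,165,-14],"twist": [0,0,11.2]},
    {"linear": [45.5,165,-14],"twist": [0,0,11.2]},
    {"linear": [45.5,165,-14],"twist": [0,0,11.2]},
  ],
)

```text
time_s: 18.1
eef_pos: [0.5738, 0.17, 0.1046]
tool_rot: [2.182, 1.571, -2.324]
wrist_force: [0.1, 0.1, -0.4]
grip_width: 0.082
```

```bash
python3 - <<'E'
from h import *
import pickle
np.set_printoptions(precision=4,suppress=True)
s=r.observe();R=Ro.from_euler('xyz',s['tool_rot']).as_matrix();print(s['eef_pos'],s['wrist_force'],s['joints'],s['grip_width'],R[:,0],np.degrees(np.arctan2(R[1,2],R[0,2])))
p=viewer.snapshot('wrist');q=viewer.snapshot('side');t=viewer.snapshot('top');pickle.dump((p,s,q,t),open('w5.pkl','wb'))
C=np.array(s['eef_pos']);print('proj tip w',proj(p,C-[0,0,.0337],s),'lock w',proj(p,[.575,.1713,.0655],s),'side tip/lock',proj(q,[C-[0,0,.0337],[.575,.1713,.0655]]))
o=np.zeros((600,800,3),np.uint8);o[:,:440]=cv2.resize(p['image'][230:380,270:380],(440,600),interpolation=cv2.INTER_CUBIC)
o[:600,440:800]=cv2.resize(q['image'][230:330,215:275],(360,600),interpolation=cv2.INTER_CUBIC)
cv2.imwrite('pics/w5.png',o)
E
```

```text
[0.5738 0.17   0.1046] [ 0.1076  0.1443 -0.3718] [ 0.1541  0.4222 -0.1126  1.0361 -0.0001 -0.0529] 0.08220883794676741 [-0.0001 -0.0001 -1.    ] 101.86069225485878
proj tip w [[324.9212 282.8967]] lock w [[326.8946 281.1957]] side tip/lock [[247.5546 299.6296]
 [246.7041 302.5788]]
```

View pics/w5.png

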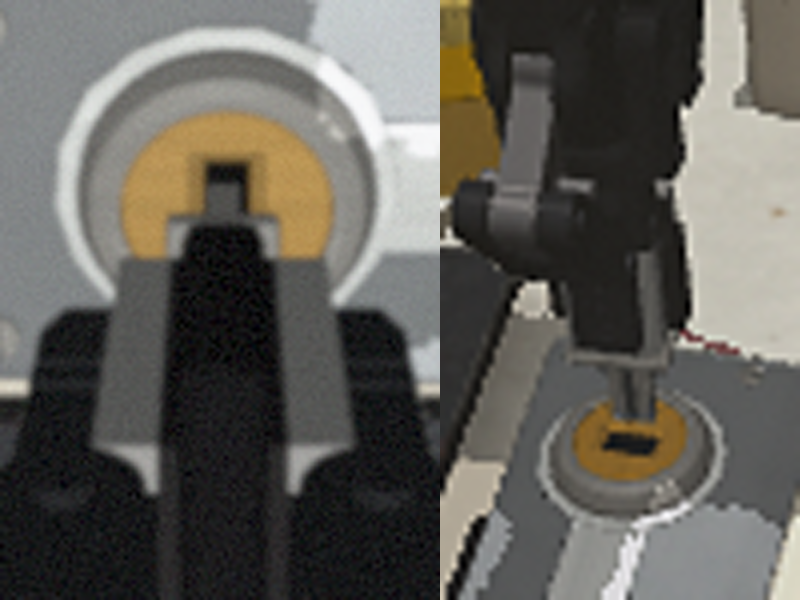

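>>> move_arm(
  moves=[
    {"linear": [0.3,0.8,-2],"twist": [0,0,0]},
    {"linear": [0.3,0.8,-5],"twist": [0,0,0]},
    {"linear": [0.3,0.8,-8],"twist": [0,0,0]},
    {"linear": [0.3,0.8,-10],"twist": [0,0,0]},
    {"linear": [0.3,0.8,-10],"twist": [0,0,0]},
    {"linear": [0.3,0.8,-10],"twist": [0,0,0]},
  ],
)

```text
time_s: 18.75
eef_pos: [0.5746, 0.1717, 0.0942]
tool_rot: [-2.816, 1.57, -1.036]
wrist_force: [2.4, -3.6, -0.6]
grip_width: 0.087
```

>>> move_arm(
  moves=[
    {"linear": [0.4,-0.7,-1],"twist": [0,0,5]},
    {"linear": [0.4,-0.7,-2],"twist": [0,0,-1]},
    {"linear": [0.4,-0.7,-3],"twist": [0,0,-5]},
    {"linear": [0.4,-0.7,-4],"twist": [0,0,1]},
    {"linear": [0.4,-0.7,-5],"twist": [0,0,5]},
    {"linear": [0.4,-0.7,-6],"twist": [0,0,-1]},
    {"linear": [0.4,-0.7,-7],"twist": [0,0,-5]},
    {"linear": [0.4,-0.7,-8],"twist": [0,0,1]},
    {"linear": [0.4,-0.7,-8],"twist": [0,0,5]},
    {"linear": [0.4,-0.7,-8],"twist": [0,0,-1]},
    {"linear": [0.4,-0.7,-8],"twist": [0,0,-5]},
    {"linear": [0.4,-0.7,-8],"twist": [0,0,0]},
  ],
)

```text
time_s: 19.75
eef_pos: [0.575, 0.171, 0.0863]
tool_rot: [-2.652, 1.57, -0.875]
wrist_force: [2.4, -3.3, -0.8]
grip_width: 0.082
```

>>> move_arm(
  moves=[
    {"linear": [0.4,-0.4,-1],"twist": [0,0,5]},
    {"linear": [0.4,-0.4,-2],"twist": [0,0,-1]},
    {"linear": [0.4,-0.4,-3],"twist": [0,0,-5]},
    {"linear": [0.4,-0.4,-4],"twist": [0,0,1]},
    {"linear": [0.4,-0.4,-5],"twist": [0,0,5]},
    {"linear": [0.4,-0.4,-6],"twist": [0,0,-1]},
    {"linear": [0.4,-0.4,-7],"twist": [0,0,-5]},
    {"linear": [0.4,-0.4,-8],"twist": [0,0,1]},
    {"linear": [0.4,-0.4,-9],"twist": [0,0,5]},
    {"linear": [0.4,-0.4,-10],"twist": [0,0,-1]},
    {"linear": [0.4,-0.4,-11],"twist": [0,0,-5]},
    {"linear": [0.4,-0.4,-11],"twist": [0,0,0]},
  ],
)

```text
time_s: 20.75
eef_pos: [0.5757, 0.1713, 0.0758]
tool_rot: [-1.508, 1.569, 0.268]
wrist_force: [1.1, -0.5, 3.2]
grip_width: 0.08
```

>>> move_arm(
  moves=[
    {"linear": [0,0,-1],"twist": [0,0,3]},
    {"linear": [0,0,-2],"twist": [0,0,-3]},
    {"linear": [0,0,-3],"twist": [0,0,0]},
    {"linear": [0,0,-3],"twist": [0,0,0]},
    {"linear": [0,0,-3],"twist": [0,0,0]},
  ],
)

```text
time_s: 21.17
eef_pos: [0.5759, 0.1713, 0.075]
tool_rot: [-1.633, 1.568, 0.147]
wrist_force: [-4.2, -1.8, 14.4]
grip_width: 0.086
```

>>> move_arm(
  moves=[
    {"linear": [0,0,0.8],"twist": [0,0,-6]},
    {"linear": [0,0,0.8],"twist": [0,0,-12]},
    {"linear": [0,0,0.8],"twist": [0,0,-18]},
    {"linear": [0,0,0.8],"twist": [0,0,-24]},
    {"linear": [0,0,0.8],"twist": [0,0,-30]},
    {"linear": [0,0,0.8],"twist": [0,0,-36]},
    {"linear": [0,0,0.8],"twist": [0,0,-42]},
    {"linear": [0,0,0.8],"twist": [0,0,-48]},
    {"linear": [0,0,0.8],"twist": [0,0,-48]},
  ],
)

```text
time_s: 21.92
eef_pos: [0.5761, 0.1717, 0.0751]
tool_rot: [-0.557, 1.568, 0.381]
wrist_force: [-1.0, -0.1, 10.1]
grip_width: 0.085
```

```bash
python3 - <<'E'
from h import *
s=r.observe();R=Ro.from_euler('xyz',s['tool_rot']).as_matrix();print(s['eef_pos'],s['wrist_force'],s['torque'],s['grip_width'],s['joints'][5],R[:,0],np.degrees(np.arctan2(R[1,2],R[0,2])))
E
```

```text
[0.57605294 0.17172255 0.07510561] [-1.03606217 -0.0697997  10.13411   ] [-0.07406705  0.31140043  0.08676577] 0.08467904853508758 0.788646504885488 [ 0.00305307  0.00122231 -0.99999459] 53.74423326480902
```

>>> move_arm(
  moves=[
    {"linear": [0,0,0],"twist": [0,0,-6]},
    {"linear": [0,0,0],"twist": [0,0,-12]},
    {"linear": [0,0,0],"twist": [0,0,-18]},
    {"linear": [0,0,0],"twist": [0,0,-24]},
    {"linear": [0,0,0],"twist": [0,0,-30]},
    {"linear": [0,0,0],"twist": [0,0,-36]},
    {"linear": [0,0,0],"twist": [0,0,-42]},
    {"linear": [0,0,0],"twist": [0,0,-46]},
    {"linear": [0,0,0],"twist": [0,0,-49]},
    {"linear": [0,0,0],"twist": [0,0,-49]},
    {"linear": [0,0,0],"twist": [0,0,-49]},
  ],
)

```text
time_s: 22.83
eef_pos: [0.5765, 0.1719, 0.0751]
tool_rot: [0.3, 1.567, 0.388]
wrist_force: [-0.2, 0.1, 9.5]
grip_width: 0.084
```

```bash
python3 - <<'E'
from h import *
s=r.observe();R=Ro.from_euler('xyz',s['tool_rot']).as_matrix();print(s['eef_pos'],s['wrist_force'],s['torque'],s['grip_width'],s['joints'][5],R[:,0],np.degrees(np.arctan2(R[1,2],R[0,2])))
E
```

```text
[0.57652269 0.17194545 0.07510003] [-0.23953624  0.05572349  9.54404955] [ 0.07824589 -0.00201481  0.03476805] 0.08408132662496023 1.6395737677985167 [ 0.00392678  0.00160309 -0.99999101] 4.996684194784568
```

>>> move_arm(
  moves=[
    {"linear": [0,0,0],"twist": [0,0,-2]},
    {"linear": [0,0,0],"twist": [0,0,-4]},
    {"linear": [0,0,0],"twist": [0,0,-4]},
    {"linear": [0,0,0],"twist": [0,0,-4]},
  ],
)

```text
time_s: 23.17
eef_pos: [0.5766, 0.172, 0.0751]
tool_rot: [0.365, 1.566, 0.382]
wrist_force: [0.7, 1.4, 9.1]
grip_width: 0.079
```

```bash
python3 - <<'E'
from h import *
s=r.observe();R=Ro.from_euler('xyz',s['tool_rot']).as_matrix();print(s['eef_pos'],s['wrist_force'],s['torque'],s['joints'],s['tau'],s['joints'][5],np.degrees(np.arctan2(R[1,2],R[0,2])))
E
```

```text
[0.57655305 0.1719636  0.07511924] [0.73957746 1.44431069 9.06174697] [0.1070025  0.04163155 0.04281831] [ 1.56010526e-01  4.48245672e-01 -1.49938900e-01  9.68401265e-01
  9.70009301e-04  1.70933754e+00] [ -0.3763434  -47.28639364  23.73401105  -0.04908597  -0.11327118
   0.105347  ] 1.7093375391033467 1.0008566545589146
```

>>> move_arm(
  moves=[
    {"linear": [0,0,0],"twist": [0,0,-2]},
    {"linear": [0,0,0],"twist": [0,0,-4]},
    {"linear": [0,0,0],"twist": [0,0,-4]},
    {"linear": [0,0,0],"twist": [0,0,-4]},
  ],
)

```text
time_s: 23.5
eef_pos: [0.5766, 0.172, 0.0751]
tool_rot: [0.394, 1.566, 0.342]
wrist_force: [-0.1, -0.3, 8.7]
grip_width: 0.083
```

```bash
python3 - <<'E'
from h import *
import pickle
s=r.observe();R=Ro.from_euler('xyz',s['tool_rot']).as_matrix();print(s['eef_pos'],s['wrist_force'],s['torque'],s['tau'][5],s['grip_width'],np.degrees(np.arctan2(R[1,2],R[0,2])))
q=viewer.snapshot('side');_,_,q3,_=pickle.load(open('w3.pkl','rb'))
u,v=233,341
for d in(q3,q): print(d['image'][v-4:v+5,u-4:u+5].reshape(-1,3).mean(0))
print([(np.round(e['bbox'],1).tolist(),round(float(e['conf']),2)) for e in models.look_for(q,'lever_tip')[:2]])
for k in('key_round','key_tee'): print(k,[(np.round(e['bbox'],1).tolist(),round(float(e['conf']),2)) for e in models.look_for(q,k)[:2]])
E
```

```text
[0.57661435 0.1719529  0.0751227 ] [-0.11445197 -0.2802508   8.74241002] [ 0.00696657 -0.03212593  0.20994651] 0.24821477942168713 0.08320312635386395 -2.9771971231558703
[194.56790123 208.12345679 211.41975309]
[197.30864198 211.14814815 214.45679012]
[([276.2, 324.9, 288.2, 354.7], 0.6)]
key_round []
key_tee [([354.3, 243.5, 378.5, 262.6], 0.62)]
```

```bash
python3 - <<'E'
from h import *
import pickle
q=viewer.snapshot('side');_,_,q3,_=pickle.load(open('w3.pkl','rb'))
print('round patch diff',np.abs(q['image'][236:262,331:355].astype(int)-q3['image'][236:262,331:355]).mean(), 'square patch diff',np.abs(q['image'][228:255,307:330].astype(int)-q3['image'][228:255,307:330]).mean(),'lever patch',np.abs(q['image'][322:360,272:312].astype(int)-q3['image'][322:360,272:312]).mean())
s=r.observe();print(s['tau'][5],s['eef_pos'],s['time_s'])
print(r.close_job())
E
```

```text
round patch diff 10.630876068376068 square patch diff 80.6484165324745 lever patch 8.719298245614034
0.2114607347175479 [0.57663405 0.17192921 0.07511209] 23.75
the job is handed in; nothing more can be done
None
```

The job is handed in at about 24 s with the key fully home, turned to its stop and still gripped. `close_job` gave no verdict.

- **Breaker:** pressing the test button dropped the lever. Two tries at lifting it by pinching the bar's ends failed because the fingers slipped off. Pushing it from the front with closed fingers latched it, and the final side image still showed it up.
- **Key:** I took the square-head key from the stand and pushed it into the lock, twisting it to and fro past the pins. The key stopped with the tool at 75 mm, against 75.2 mm computed for home, with about 14 N of push.
- **Turn:** I turned the hand about 105° clockwise. The wrist torque then rose from about 0.1 to about 0.21–0.25 N m, which I took as the stop plus the key's play. I handed in with the key still turned and pushed down with about 9 N.

**Last checks:**
- The networks found the lever up and the tee key in the stand.
- They missed the round key in the last picture, but its patch of the image had hardly changed since before the grasp.
- The lamp's brightness did not visibly change, so it neither confirms nor contradicts the turn.
- I did not view the plug itself; its angle is inferred from the wrist angle and torque.

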